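# Measure the chopping board with a spring tape and lock the reading

## Robot

A 7-joint arm with a two-finger parallel gripper is mounted at the origin on a cart in front of the work surface, level with it; the furniture and walls round the work are solid. World frame = base frame: x ahead of the robot, y to its left, z up, the work surface at z = 0. Lengths are in m, angles in rad, forces in N, time in s.
With the tool pointing down it reaches from about 0.4 to 0.75 m from the base axis. Payload 19.5 kg.
Tool frame: the origin (TCP) lies on the front face of the gripper's body, between the roots of the fingers; the fingertips stand 73 mm ahead of it and the grasp point (between the pads) lies 54 mm ahead of it (manip.tip_reach is the distance from the TCP to the fingertips, in m); z points along the fingers, y is the line along which they close (so a half turn about z gives the same grasp; the last joint's range is limited). The gripper opens to 85 mm and grips with 20 to 120 N. Pads are 22 mm wide; open, the fingers measure 114 mm over their backs; the gripper's body (76 mm by 85 mm) begins 54 mm behind the grasp point. The pads swing forward as they close: fully open they stand 13 mm farther back than shut.
Start: joints at [1.169, 0.707, -0.028, 1.485, 0.022, 0.951, -0.075], TCP at [0.202, -0.538, 0.304] pointing down, gripper open.
Joint ranges: [-2.71, 2.71], [-0.32, 2.16], [-1.57, 1.52], [0, 2.45], [-1.46, 4.6], [0, 2.02], [-2.83, 2.83]. Speed limits (rad/s): [1.89, 1.89, 2.57, 2.57, 3.01, 3.01, 3.01].

## Interface

Orientations are given as a unit quaternion [x, y, z, w].
In Python, from plant import manip, eyes, workorder gives the robot as it stands. The module is installed in compiled form; this text tells all that it offers.
- The arm moves only by the tool move_arm, never from a script. Its argument "motion" is a list of rows, each a list of 2 entries, a list of its own where there are three numbers: the shift along the tool's x, y, z in units of 0.04 m (1.0 is 0.04 m), then the turn, a rotation vector about the tool's x, y, z in units of 90 degrees (1.0 is 90 degrees). In form: [[[dx, dy, dz], [ax, ay, az]], ...]. A call has 1 to 12 rows; each row shifts and turns the commanded pose from where the row before left it, along the tool's axes as they then stand; what a row does not reach is not made up. A row lasts 1/8 s, in which the tool goes at most 62.5 mm and 10.7 degrees, less where a joint would pass 70% of its speed; a pose out of reach is approached as far as the arm can. A call with a number of a shift or a turn outside -1 to 1 is refused whole. A call with a gripper value outside its range is refused whole. "gripper" is the opening, from -1 (shut) to 1 (fully open), set as the call begins (left out, the last holds). The fingers move at their own pace and stop on an object; "squeeze" is the grip in N (left out, the last holds). Time passes only in rows, so rows that do not move let the fingers close. It gives the time, the measured TCP pose, the force, the opening and the grip force at its end, in the units of the state.
- manip.state(): the state, without advancing time (a new reading comes with each control period).
- eyes.get_image(name): name is "scene" or "top"; returns a dict with "color" (480x640x3 uint8, red, green, blue), "fovy" (degrees; the focal length in pixels is half the picture's height over the tangent of half this angle, whatever the lens; pixels are square), "cx", "cy" (the principal point, pixels), "position" and "orientation" of the camera in the world. Camera axes: x right, y down, z forward; pixel columns grow to the right and rows downward; lengths in m; the calibration is good to about 2 mm. A picture is of the moment at which its call begins. There is no depth.
- workorder.close_job(): hands the job in; it is judged then, once.
The state is a dict: "t": time; "qpos": joint angles; "joint_velocities": joint speeds; "joint_torque": joint torques, N m; "eef_pos": TCP position; "eef_rot": TCP orientation; "ft_force": force on the tool from outside, world axes, zero at the start; "ft_torque": the same for the moment, N m; "width": opening from 0.0 (shut) to 1.0 (fully open); "finger_force": force on a finger pad.
Only numpy, scipy, OpenCV 4.12 (cv2) and the standard library are available. Lean on these libraries where they do the work, as an engineer would, in place of code of your own. Each camera call takes 0.05 s, during which the arm holds its last target. There are 200 camera calls.

## Task

Measure the long way of the wooden chopping board with the grey tape measure: set the tape on the board and let its end hook drop over the board's left edge, draw the case back to the right against its spring until its back is flush with the right edge of the board, then press the lock button on its top so that the tape keeps the measure. Leave the tape lying square along the board, hook still against the left edge, and do not disturb the garlic or the jar.

Things in the scene. Friction and masses are not known exactly. Their poses are not given: they have to be found in the camera images.
- board: wooden chopping board lying fixed on the worktop, 200 x 260 mm, 21 mm thick. Origin at the centre of its underside; its y axis is the long way and points roughly to the robot's left (turned up to 0.35 rad), x is the short way, z up. Left edge at y = +130 mm, right edge at y = -130 mm, top at z = 21 mm.
- tape: grey low tape measure, loose, about 0.6 kg, case 100 mm long (x), 40 mm wide (y), 30 mm high plus a thumb stop on top. Origin at the centre of its underside, x points along the blade to the hook, z up. Flat sides: grip it across y, fingers astride. It stands on two smooth skids (friction about 0.12), so while unlocked its spring slides the free case back to the hook.
- tape_back (a point): centre of the lower back end of the case, at tape x = -50 mm, z = 0; it must come flush with the board's right edge
- tape_thumb (a point): foot of the front face of the black thumb stop, at tape x = -16 mm, z = 38 mm. The stop is an upright ridge across the whole width, 8 mm thick (x = -24 to -16 mm), its crest 51 mm above the underside. To draw the case back, hold closed fingertips just over the button without touching it and push the stop away from the hook; then press down in place.
- hook_end (a point): middle of the lower end of the hook's inner face (towards the case). The hook is a steel plate 24 mm wide, 3 mm thick, 26 mm high across the blade's end; inner face at tape x = +53 mm with the blade home. It slides freely up and down: on a surface its lower end is level with the case's underside; with nothing beneath, it drops 12 mm lower.
- tape_hook (a joint): drop of the hook plate: 0 = raised level with the case's underside, 0.012 m = fully dropped
- tape_blade (a joint): extension of the first length of the blade, half of the whole: the hook has come out of the case by twice this value; 0 = home, 0.085 m at most
- tape_lock (a joint): lock button travel: 0 = off (up); pressed straight down it snaps over at about 1.2 mm under some 5 N and then stays down by itself at about 4 mm, its limit, clamping the blade
- garlic: garlic bulb 60 mm wide, 58 mm high, loose, left of the board; leave alone; origin at the centre of its underside
- honey_jar: glass jar with a grey lid, 60 mm across, 90 mm high, loose, at the right of the tape's first place; leave alone; origin at the centre of its underside
- tape_mouth (a point): mouth in the front of the case, at tape x = +50 mm, z = 12 mm. A steel blade 20 mm wide, in two nested lengths, comes out here; a spring of about 2 to 3 N pulls it home. It can be drawn 170 mm at most; with the hook on the board's left edge and the back flush with the right edge it is drawn 157 mm.
- tape_button (a point): middle of the top of the black lock button, at tape x = +2 mm, 38 mm above the underside (8 mm above the roof) while off; 30 mm (x) by 26 mm (y), directly before the thumb stop (x = -13 to +17 mm)

How it is judged:
On the way, in this order (a step that is already met when the one before it is completed fails the run):
1. the hook has dropped over the board's left edge, with the blade still nearly home and the lock off (z of hook_end in the frame of board below 0.017 m and y of hook_end in the frame of board between 0.127 and 0.155 m and x of hook_end in the frame of board between -0.1 and 0.1 m and value of joint tape_blade below 0.03 m and value of joint tape_lock below 0.002 m), for 0.1 s.
2. the case is drawn back at least 140 mm with the hook on the edge and the lock still off (value of joint tape_blade above 0.07 m and y of hook_end in the frame of board below 0.135 m and z of hook_end in the frame of board below 0.017 m and value of joint tape_lock below 0.002 m), for 0.05 s.
At the end, for the whole second after the job is handed in: the lock is down (over 3 mm), the back of the case is within 7 mm of flush with the board's right edge, the hook hangs over the left edge within 5 mm of it and at least 4 mm below the board's top, and the tape lies flat on the board (within 0.06 rad), along its long way within 0.15 rad, at rest (value of joint tape_lock above 0.003 m and y of tape_back in the frame of board between -0.137 and -0.123 m and z of tape_back in the frame of board between 0.018 and 0.025 m and y of hook_end in the frame of board between 0.127 and 0.135 m and z of hook_end in the frame of board below 0.017 m and angle between the x axis of tape and the y axis of board, either way round below 0.15 rad and angle between tape's own z axis and vertical below 0.06 rad and linear speed of tape below 0.01 m/s); the robot touches nothing.
It fails at once if the garlic or the jar is moved more than 30 mm (distance of any of garlic, honey_jar from where it was at the start of the episode above 0.03 m).
It also fails if it takes over 51 s, if anything falls off the work surface, if the arm or the gripper's body presses on something with over 40 N, if the wrist force passes 120 N, or if a joint passes its speed limit or range.

## Working session

There is one attempt and no reset: what is moved stays moved. The work goes in short steps, Python scripts to look and compute and a tool call to move; the robot and the scene stay as the last step left them, time stands still between calls to the robot, and variables do not carry over. Pictures are saved under pics/ and viewed, at most 10 in all, crops included, and the job is handed in when it is done.

Besides the shell and the picture viewer there is one more tool, called after "Emit:" as a command line: name --argument value ..., lists and objects as JSON in quotes. move_arm: Moves the arm, as the interface text tells. Its arguments: {"type":"object","properties":{"motion":{"type":"array","items":{"type":"array"}},"gripper":{"type":"number"},"squeeze":{"type":"number"}},"required":["motion"]}

```bash
mkdir -p pics
cat > h.py <<'E'
import numpy as np, cv2
from scipy.spatial.transform import Rotation as R
from plant import manip, eyes, workorder
def ray(im,u,v):
    f=im['color'].shape[0]/2/np.tan(np.radians(im['fovy'])/2)
    d=R.from_quat(im['orientation']).apply([(u-im['cx'])/f,(v-im['cy'])/f,1.])
    return np.array(im['position']),d
def onz(im,u,v,z):
    p,d=ray(im,u,v); return p+d*(z-p[2])/d[2]
def save(im,n): cv2.imwrite('pics/'+n,im['color'][:,:,::-1])
def proj(im,P):
    f=im['color'].shape[0]/2/np.tan(np.radians(im['fovy'])/2)
    c=R.from_quat(im['orientation']).inv().apply(np.array(P)-im['position'])
    return c[...,:2]/c[...,2:]*f+[im['cx'],im['cy']]
E
python3 - <<'E'
from h import *
for n in('top','scene'):
    im=eyes.get_image(n); save(im,n+'0.png'); print(n,im['fovy'],im['cx'],im['cy'],im['position'],R.from_quat(im['orientation']).as_matrix().round(3).tolist())
s=manip.state(); print(s, manip.tip_reach)
E
```

```text
top 44.3488695663579 317.34969630091865 242.0620106677128 [-0.13228918  0.19010531  1.50471539] [[-0.394, -0.842, 0.369], [-0.919, 0.364, -0.151], [-0.007, -0.399, -0.917]]
scene 49.907252528001266 315.3683567394605 242.26076433850363 [-0.35009985 -1.25808748  0.68167857] [[0.826, -0.232, 0.514], [-0.564, -0.319, 0.762], [-0.012, -0.919, -0.394]]
{'t': 0.1, 'qpos': array([ 1.16930021,  0.70702269, -0.02760557,  1.48492031,  0.02201443,
        0.95091411, -0.07552835]), 'joint_velocities': array([-0.00148886, -0.00145622, -0.00087111, -0.00065689,  0.00105802,
        0.00026356,  0.00017538]), 'joint_torque': array([ 2.59340188e-03, -8.84288406e+01,  1.23690169e+00, -2.36450976e+01,
        1.71113585e-02,  5.07648962e-03,  1.89693168e-06]), 'eef_pos': array([ 0.20238834, -0.53803759,  0.30349219]), 'eef_rot': array([ 9.83864505e-01,  1.78914520e-01, -1.09462397e-04, -4.68167356e-04]), 'ft_force': array([-0.54982495,  0.61426595, -0.29630344]), 'ft_torque': array([-0.02603309, -0.0055463 , -0.01730961]), 'finger_force': 0.0, 'width': 1.0044798961975407} 0.0726
```

View pics/top0.png

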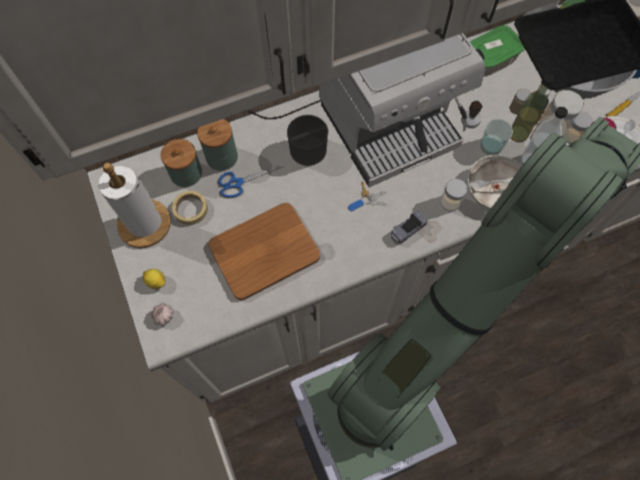

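View pics/scene0.png

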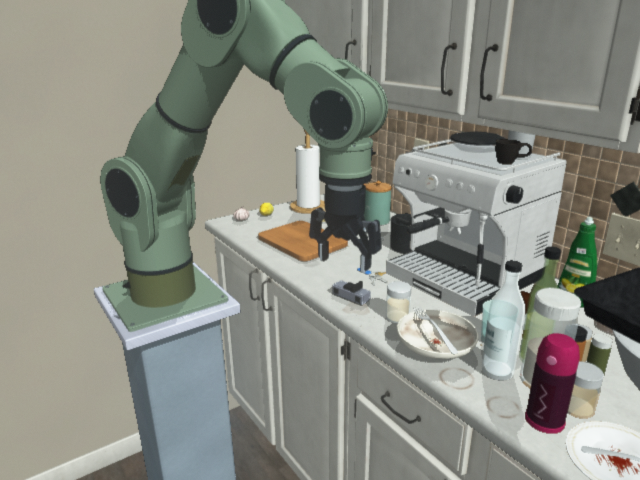

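The top view shows the board with corners near (210,240), (290,205), (320,258) and (240,298), the tape at (408,228) and the jar at (455,195). The garlic is at (162,314). The scene view shows the tape at (352,292) with the jar at (398,300), and the arm partly covers the board.

Run:
```python
from h import *
im=eyes.get_image('top'); c=im['color']; hsv=cv2.cvtColor(c,cv2.COLOR_RGB2HSV)
m=cv2.inRange(hsv,(4,100,60),(18,255,255)); m[:195]=0;m[310:]=0;m[:,:200]=0;m[:,340:]=0
cn=max(cv2.findContours(m,0,2)[0],key=cv2.contourArea)
r=cv2.minAreaRect(cn);b=cv2.boxPoints(r);print(r,b.tolist())
for p in b: print(p,onz(im,*p,.021).round(4))
P=np.array([onz(im,*p[0],.021)[:2] for p in cn]).astype(np.float32)
rw=cv2.minAreaRect(P*1000);print('board top',rw,cv2.boxPoints(rw).tolist())
# tall tape crop
a=cv2.resize(c[200:255,375:475],(800,440),interpolation=cv2.INTER_CUBIC)
cv2.imwrite('pics/tapetop.png',a[:,:,::-1])
im2=eyes.get_image('scene')
a=cv2.resize(im2['color'][265:325,320:420],(800,480),interpolation=cv2.INTER_CUBIC)
cv2.imwrite('pics/tapesc.png',a[:,:,::-1])
for p in [(408,228),(455,205),(162,322)]: print(p,onz(im,*p,.0).round(3))
```

```text
((263.91949462890625, 249.5232391357422), (68.25845336914062, 95.64732360839844), 62.59242630004883) [[205.75355529785156, 241.23892211914062], [290.6649169921875, 197.2108154296875], [322.08544921875, 257.80755615234375], [237.174072265625, 301.8356628417969]]
[205.75356 241.23892] [0.5893 0.2268 0.021 ]
[290.66492 197.21082] [ 0.623  -0.0395  0.021 ]
[322.08545 257.80756] [ 0.4171 -0.0478  0.021 ]
[237.17407 301.83566] [0.391  0.2072 0.021 ]
board top ((503.8360900878906, 88.5013427734375), (200.2563018798828, 258.1407775878906), 5.844905376434326) [[391.08447265625, 206.70407104492188], [417.37249755859375, -50.09469223022461], [616.5877075195312, -29.701385498046875], [590.2996826171875, 227.09738159179688]]
(408, 228) [ 0.412 -0.309  0.   ]
(455, 205) [ 0.424 -0.465  0.   ]
(162, 322) [0.425 0.409 0.   ]
```

View pics/tapetop.png

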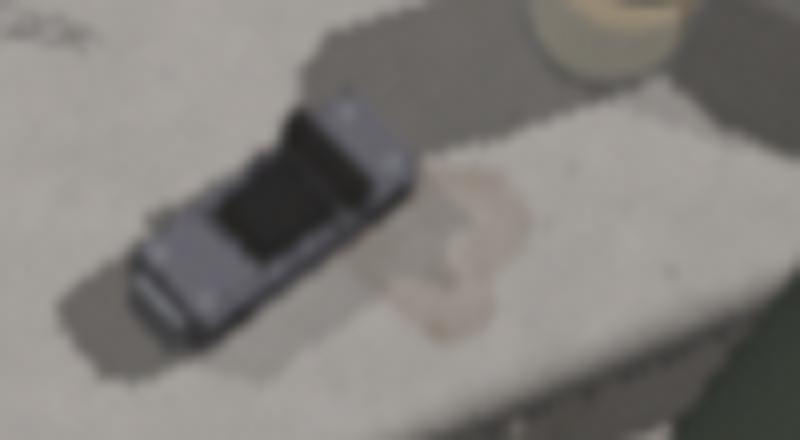

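View pics/tapesc.png

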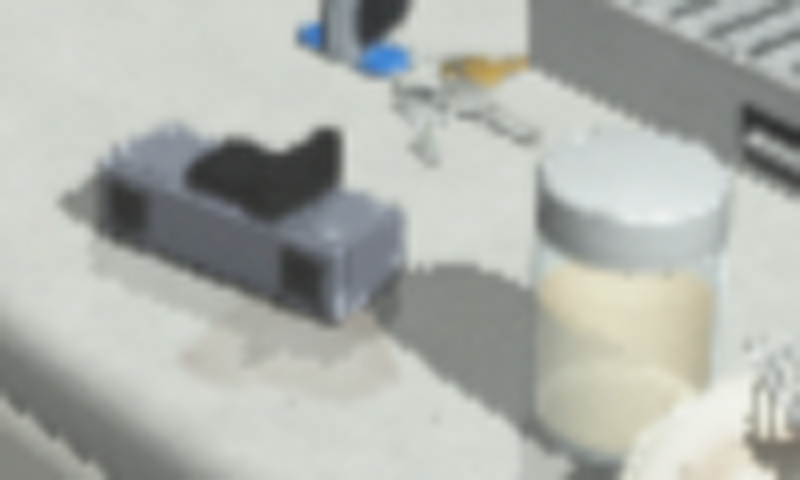

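The top crop shows the tape's hook at lower left (160,305). Its roof corners are near (142,250), (203,325), (412,165) and (345,92), with the thumb stop toward the upper right. The scene crop shows the same tape with its bottom near corners at (100,235) and (335,322), and the jar clear of it.

Run:
```python
from h import *
im=eyes.get_image('top'); im2=eyes.get_image('scene')
def t(u,v): return 375+u/8-.5+.0625,200+v/8-.5+.0625
def s(u,v): return 320+u/8-.5+.0625,265+v/8-.5+.0625
print('roof')
Q=[onz(im,*t(*p),.03)[:2] for p in [(142,250),(203,325),(412,165),(345,92)]]
print(np.round(Q,4).tolist(), [np.linalg.norm(Q[i]-Q[i-1]).round(4) for i in range(4)], np.mean(Q,0))
d=(Q[0]+Q[1]-Q[2]-Q[3])/2;print('yaw',np.arctan2(d[1],d[0]))
Q=[onz(im2,*s(*p),.03)[:2] for p in [(175,125),(100,172),(335,235),(402,200)]]
print(np.round(Q,4).tolist(), [np.linalg.norm(Q[i]-Q[i-1]).round(4) for i in range(4)], np.mean(Q,0))
d=(Q[0]+Q[1]-Q[2]-Q[3])/2;print('yaw',np.arctan2(d[1],d[0]))
print('bottom near', [onz(im2,*s(*p),.0)[:2].round(4).tolist() for p in [(100,235),(335,322)]])
print('button front corners,stop',[onz(im,*t(*p),.038)[:2].round(4).tolist() for p in [(217,210),(268,262)]],[onz(im,*t(*p),.051)[:2].round(4).tolist() for p in [(300,102),(365,195)]])
c=im['color'];hsv=cv2.cvtColor(c,cv2.COLOR_RGB2HSV)
# bluish-grey or dark mask
g=c.astype(int); m=(((g[...,2]-g[...,0]>6)|(g.max(2)<60))*255).astype(np.uint8)
m[:200]=0;m[255:]=0;m[:,:385]=0;m[:,435:]=0
cn=max(cv2.findContours(m,0,2)[0],key=cv2.contourArea);print(cv2.minAreaRect(cn),cv2.contourArea(cn))
k=R.from_quat(manip.state()['eef_rot']).as_matrix();print(k.round(3))
```

```text
roof
[[0.4107, -0.2555], [0.3771, -0.2622], [0.4027, -0.3555], [0.4371, -0.3471]] [np.float64(0.0954), np.float64(0.0342), np.float64(0.0968), np.float64(0.0354)] [ 0.40692736 -0.30509304]
yaw 1.845017677754972
[[0.4095, -0.2584], [0.3687, -0.271], [0.4051, -0.3502], [0.4379, -0.3446]] [np.float64(0.0908), np.float64(0.0427), np.float64(0.0872), np.float64(0.0333)] [ 0.40528988 -0.30606175]
yaw 1.9447838297997324
bottom near [[0.3751, -0.2621], [0.4031, -0.3538]]
button front corners,stop [[0.4111, -0.2833], [0.3866, -0.2906]] [[0.4317, -0.3236], [0.3914, -0.3279]]
((412.49993896484375, 225.5), (15.748537063598633, 17.028905868530273), 39.80556869506836) 163.0
[[ 0.936  0.352 -0.   ]
 [ 0.352 -0.936  0.   ]
 [ 0.    -0.    -1.   ]]
```

```bash
cat >> h.py <<'E'
def plan(target,heading,n):
    "rows (tool axes, move units) to a straight-down pose with tool x at world heading"
    s=manip.state(); p=np.array(s['eef_pos']); r=R.from_quat(s['eef_rot'])
    h=np.array([np.cos(heading),np.sin(heading),0]); z=np.array([0,0,-1.])
    g=R.from_matrix(np.column_stack([h,np.cross(z,h),z]))
    w=(r.inv()*g).as_rotvec(); dp=(np.array(target)-p)/n; out=[]
    for i in range(n):
        ri=r*R.from_rotvec(w*i/n)
        out.append([(ri.inv().apply(dp)/.04).round(2).tolist(),(w/n/(np.pi/2)).round(3).tolist()])
    print('rot',w.round(3),'t',s['t']); print(out)
E
python3 - <<'E'
from h import *
plan([.407,-.304,.25],1.86,12)
E
```

```text
rot [-0.  -0.  -1.5] t 0.3
[[[0.57, -0.31, 0.11], [-0.0, -0.0, -0.08]], [[0.6, -0.23, 0.11], [-0.0, -0.0, -0.08]], [[0.63, -0.16, 0.11], [-0.0, -0.0, -0.08]], [[0.64, -0.08, 0.11], [-0.0, -0.0, -0.08]], [[0.65, 0.0, 0.11], [-0.0, -0.0, -0.08]], [[0.64, 0.09, 0.11], [-0.0, -0.0, -0.08]], [[0.63, 0.16, 0.11], [-0.0, -0.0, -0.08]], [[0.6, 0.24, 0.11], [-0.0, -0.0, -0.08]], [[0.57, 0.31, 0.11], [-0.0, -0.0, -0.08]], [[0.52, 0.38, 0.11], [-0.0, -0.0, -0.08]], [[0.47, 0.44, 0.11], [-0.0, -0.0, -0.08]], [[0.41, 0.5, 0.11], [-0.0, -0.0, -0.08]]]
```

Emit:
move_arm --motion '[[[0.57, -0.31, 0.11], [0, 0, -0.08]], [[0.6, -0.23, 0.11], [0, 0, -0.08]], [[0.63, -0.16, 0.11], [0, 0, -0.08]], [[0.64, -0.08, 0.11], [0, 0, -0.08]], [[0.65, 0, 0.11], [0, 0, -0.08]], [[0.64, 0.09, 0.11], [0, 0, -0.08]], [[0.63, 0.16, 0.11], [0, 0, -0.08]], [[0.6, 0.24, 0.11], [0, 0, -0.08]], [[0.57, 0.31, 0.11], [0, 0, -0.08]], [[0.52, 0.38, 0.11], [0, 0, -0.08]], [[0.47, 0.44, 0.11], [0, 0, -0.08]], [[0.41, 0.5, 0.11], [0, 0, -0.08]]]' --gripper 1 --squeeze 30

```text
t: 1.8
eef_pos: [0.4056, -0.3024, 0.251]
eef_rot: [0.593, 0.805, 0.0, 0.0]
ft_force: [0.7, -0.9, -0.4]
width: 0.999
finger_force: 0.0
```

Emit:
move_arm --motion '[[[-0.05, 0.02, 0.75], [0, 0, 0.008]], [[0, 0, 0.75], [0, 0, 0]], [[0, 0, 0.75], [0, 0, 0]], [[0, 0, 0.75], [0, 0, 0]], [[0, 0, 0.75], [0, 0, 0]], [[0, 0, 0.4], [0, 0, 0]], [[0, 0, 0.2], [0, 0, 0]], [[0, 0, 0], [0, 0, 0]]]'

```text
t: 2.8
eef_pos: [0.4066, -0.3047, 0.0773]
eef_rot: [0.6, 0.8, 0.0, 0.0]
ft_force: [-0.3, -0.4, 0.1]
width: 0.998
finger_force: 0.0
```

Emit:
move_arm --motion '[[[0, 0, 0], [0, 0, 0]], [[0, 0, 0], [0, 0, 0]], [[0, 0, 0], [0, 0, 0]], [[0, 0, 0], [0, 0, 0]], [[0, 0, 0], [0, 0, 0]], [[0, 0, 0], [0, 0, 0]]]' --gripper -1

```text
t: 3.55
eef_pos: [0.4066, -0.3047, 0.0776]
eef_rot: [0.6, 0.8, -0.0, 0.0]
ft_force: [-1.3, 0.1, 8.6]
width: 0.464
finger_force: 29.4
```

Emit:
move_arm --motion '[[[0, 0, -0.3], [0, 0, 0]], [[0, 0, -0.6], [0, 0, 0]], [[0, 0, -0.8], [0, 0, 0]], [[0, 0, -0.6], [0, 0, 0]], [[0, 0, -0.2], [0, 0, 0]], [[0, 0, 0], [0, 0, 0]]]' --squeeze 50

```text
t: 4.3
eef_pos: [0.4064, -0.3047, 0.1771]
eef_rot: [0.6, 0.8, -0.0, 0.0]
ft_force: [0.2, 0.7, -6.6]
width: 0.458
finger_force: 53.9
```

Run:
```python
from h import *
s=manip.state();print(s['ft_force'],s['width'])
plan([.494,.168,.177],1.673,12)
plan([.494,.168,.177],1.673,20)
```

```text
[ 0.23566904  0.71199575 -6.55991303] 0.45793416093732026
rot [0.    0.    0.182] t 4.3
[[[0.89, 0.45, 0.0], [0.0, 0.0, 0.01]], [[0.9, 0.44, 0.0], [0.0, 0.0, 0.01]], [[0.91, 0.42, 0.0], [0.0, 0.0, 0.01]], [[0.91, 0.41, 0.0], [0.0, 0.0, 0.01]], [[0.92, 0.4, 0.0], [0.0, 0.0, 0.01]], [[0.93, 0.38, 0.0], [0.0, 0.0, 0.01]], [[0.93, 0.37, 0.0], [0.0, 0.0, 0.01]], [[0.94, 0.35, 0.0], [0.0, 0.0, 0.01]], [[0.94, 0.34, 0.0], [0.0, 0.0, 0.01]], [[0.95, 0.33, 0.0], [0.0, 0.0, 0.01]], [[0.95, 0.31, 0.0], [0.0, 0.0, 0.01]], [[0.96, 0.3, 0.0], [0.0, 0.0, 0.01]]]
rot [0.    0.    0.182] t 4.3
[[[0.54, 0.27, 0.0], [0.0, 0.0, 0.006]], [[0.54, 0.27, 0.0], [0.0, 0.0, 0.006]], [[0.54, 0.26, 0.0], [0.0, 0.0, 0.006]], [[0.54, 0.26, 0.0], [0.0, 0.0, 0.006]], [[0.55, 0.25, 0.0], [0.0, 0.0, 0.006]], [[0.55, 0.25, 0.0], [0.0, 0.0, 0.006]], [[0.55, 0.24, 0.0], [0.0, 0.0, 0.006]], [[0.55, 0.24, 0.0], [0.0, 0.0, 0.006]], [[0.55, 0.23, 0.0], [0.0, 0.0, 0.006]], [[0.56, 0.23, 0.0], [0.0, 0.0, 0.006]], [[0.56, 0.22, 0.0], [0.0, 0.0, 0.006]], [[0.56, 0.22, 0.0], [0.0, 0.0, 0.006]], [[0.56, 0.21, 0.0], [0.0, 0.0, 0.006]], [[0.56, 0.21, 0.0], [0.0, 0.0, 0.006]], [[0.57, 0.2, 0.0], [0.0, 0.0, 0.006]], [[0.57, 0.2, 0.0], [0.0, 0.0, 0.006]], [[0.57, 0.19, 0.0], [0.0, 0.0, 0.006]], [[0.57, 0.18, 0.0], [0.0, 0.0, 0.006]], [[0.57, 0.18, 0.0], [0.0, 0.0, 0.006]], [[0.58, 0.17, 0.0], [0.0, 0.0, 0.006]]]
```

Emit:
move_arm --motion '[[[0.54, 0.27, 0], [0, 0, 0.006]], [[0.54, 0.27, 0], [0, 0, 0.006]], [[0.54, 0.26, 0], [0, 0, 0.006]], [[0.54, 0.26, 0], [0, 0, 0.006]], [[0.55, 0.25, 0], [0, 0, 0.006]], [[0.55, 0.25, 0], [0, 0, 0.006]], [[0.55, 0.24, 0], [0, 0, 0.006]], [[0.55, 0.24, 0], [0, 0, 0.006]], [[0.55, 0.23, 0], [0, 0, 0.006]], [[0.56, 0.23, 0], [0, 0, 0.006]]]'

```text
t: 5.55
eef_pos: [0.451, -0.0673, 0.1762]
eef_rot: [0.637, 0.771, -0.0, -0.001]
ft_force: [0.6, -0.1, -5.5]
width: 0.463
finger_force: 53.8
```

Emit:
move_arm --motion '[[[0.56, 0.22, 0], [0, 0, 0.006]], [[0.56, 0.22, 0], [0, 0, 0.006]], [[0.56, 0.21, 0], [0, 0, 0.006]], [[0.56, 0.21, 0], [0, 0, 0.006]], [[0.57, 0.2, 0], [0, 0, 0.006]], [[0.57, 0.2, 0], [0, 0, 0.006]], [[0.57, 0.19, 0], [0, 0, 0.006]], [[0.57, 0.18, 0], [0, 0, 0.006]], [[0.57, 0.18, 0], [0, 0, 0.006]], [[0.4, 0.1, 0], [0, 0, 0.006]], [[0, 0, 0], [0, 0, 0]]]'

```text
t: 6.92
eef_pos: [0.4938, 0.1613, 0.1765]
eef_rot: [0.672, 0.741, -0.0, -0.0]
ft_force: [-0.1, 0.3, -6.7]
width: 0.46
finger_force: 53.7
```

Run:
```python
from h import *
im=eyes.get_image('top'); s=manip.state();print(s['eef_pos'],s['eef_rot'],s['ft_force'],s['width'])
p=proj(im,s['eef_pos']-[0,0,.06]);print(p)
a=im['color'][190:310,195:345]; b=eyes.get_image('scene'); q=proj(b,s['eef_pos']-[0,0,.06]);print(q)
u,v=q.astype(int); c=b['color'][v-50:v+50,u-75:u+75]; print(u,v)
o=np.vstack([cv2.resize(a,(600,480)[::1] if 0 else (450,360),interpolation=cv2.INTER_CUBIC)])
o2=cv2.resize(c,(345,230),interpolation=cv2.INTER_CUBIC)
canvas=np.zeros((360,800,3),np.uint8);canvas[:,:450]=o;canvas[:230,455:800]=o2
cv2.imwrite('pics/carry.png',canvas[:,:,::-1])
```

```text
[0.49383041 0.16032871 0.17660224] [ 6.72256232e-01  7.40318347e-01 -5.42972639e-04 -9.87477063e-05] [-0.95981212 -0.82406056 -5.51181884] 0.4611847571059108
[235.64284056 248.21663072]
[286.76788402 203.87734286]
286 203
```

View pics/carry.png

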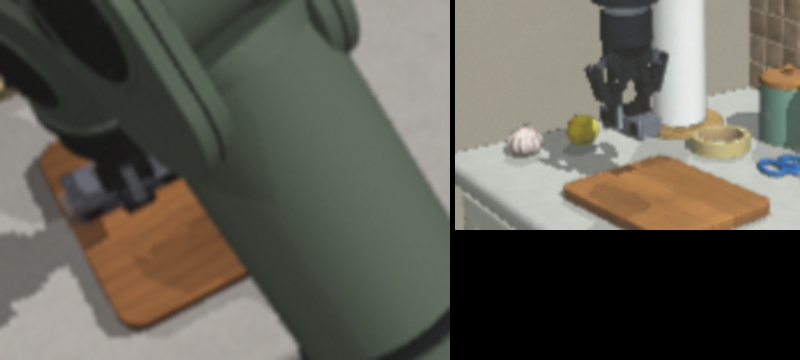

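The carry picture shows the tape level in the gripper over the left part of the board. The front roof corners are at crop (63,178) and (82,213), pixels (216,249) and (222,261). The garlic and lemon stand untouched.

Run:
```python
from h import *
im=eyes.get_image('top'); s=manip.state(); c=im['color']
a=cv2.resize(c[235:275,205:255],(800,640),interpolation=cv2.INTER_CUBIC)[:600]
cv2.imwrite('pics/c2.png',a[:,:,::-1])
u=np.array([-.1018,.9948]);x=np.array([.9948,.1018]);C=np.array([.5038,.0885])
P=s['eef_pos'][:2]-C;print('tcp board xy',P@x,P@u)
for f in (.05,.053): print('pred corners px',[proj(im,[*(C+(x*sx+u*(P@u+f)+x*(P@x))),.129]).round(1).tolist() for sx in(-.02,.02)])
print('board L corners',[proj(im,[*(C+x*sx+u*.13),.021]).round(1).tolist() for sx in(-.1,.1)])
```

```text
tcp board xy -0.002519910496431307 0.0717730521195446
pred corners px [[220.8, 261.5], [214.0, 248.7]]
pred corners px [[219.7, 262.0], [213.0, 249.2]]
board L corners [[237.0, 301.9], [205.2, 241.2]]
```

View pics/c2.png

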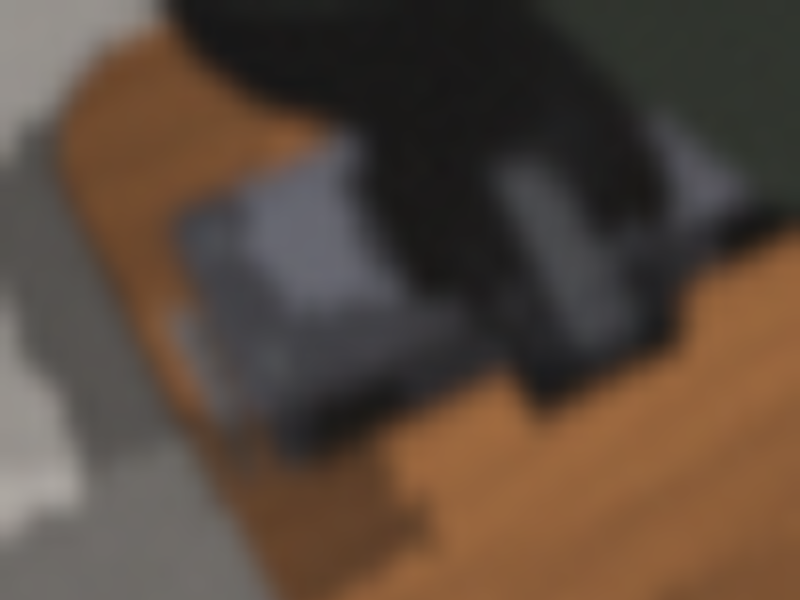

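The crop shows the roof's front edge from (175,215) to (265,410). The light hook plate hangs dropped in front, its outer upper edge near (168,312)–(215,412), just inside the board's left edge.

Run:
```python
from h import *
im=eyes.get_image('top'); s=manip.state()
u=np.array([-.1018,.9948]);x=np.array([.9948,.1018]);C=np.array([.5038,.0885])
for n,z,ps in [('roof',.129,[(175,215),(265,410)]),('hooktop',.113,[(168,312),(215,405)]),('board',.021,[(60,160),(190,430),(275,600)])]:
    for a,b in ps:
        w=onz(im,205+a/16-.47,235+b/16-.47,z)[:2]-C; print(n,w@x,w@u)
print('tcp',(s['eef_pos'][:2]-C)@x,(s['eef_pos'][:2]-C)@u)
```

```text
roof 0.017510065026361606 0.11778564753657306
roof -0.019656820077854006 0.11956560620757216
hooktop 0.01020849999821747 0.12536164373993702
hooktop -0.007982222151515825 0.12561849360369698
board 0.08670389346188076 0.12691297909907842
board 0.030567982267037833 0.12861072271513768
board -0.004326099256897508 0.12919527835942582
tcp -0.002462519198021585 0.07174915925653351
```

Emit:
move_arm --motion '[[[0.175, 0.03, 0], [0, 0, 0]], [[0.17, 0.03, 0], [0, 0, 0]], [[0, 0, 0.4], [0, 0, 0]], [[0, 0, 0.5], [0, 0, 0]], [[0, 0, 0.5], [0, 0, 0]], [[0, 0, 0.3], [0, 0, 0]], [[0, 0, 0.15], [0, 0, 0]], [[0, 0, 0], [0, 0, 0]]]'

```text
t: 8.12
eef_pos: [0.4952, 0.1745, 0.1032]
eef_rot: [0.672, 0.74, 0.0, -0.0]
ft_force: [-0.2, 0.3, -5.4]
width: 0.457
finger_force: 53.6
```

Run:
```python
from h import *
s=manip.state();C=np.array([.5038,.0885])
print(s['t'],s['eef_pos'],s['ft_force'],(s['eef_pos'][:2]-C)@[-.1018,.9948],(s['eef_pos'][:2]-C)@[.9948,.1018])
```

```text
8.125 [0.49521542 0.17453102 0.10319287] [-0.2346596   0.32325835 -5.3529263 ] 0.08645756711832231 0.0002180149156807351
```

Emit:
move_arm --motion '[[[0, 0, 0.05], [0, 0, 0]], [[0, 0, 0.04], [0, 0, 0]], [[0, 0, 0], [0, 0, 0]], [[0, 0, 0], [0, 0, 0]]]'

```text
t: 8.62
eef_pos: [0.4952, 0.1744, 0.0996]
eef_rot: [0.672, 0.74, 0.0, -0.0]
ft_force: [-0.6, 0.2, -5.8]
width: 0.456
finger_force: 53.7
```

Emit:
move_arm --motion '[[[0, 0, 0.02], [0, 0, 0]], [[0, 0, 0.015], [0, 0, 0]], [[0, 0, 0], [0, 0, 0]]]'

```text
t: 9.0
eef_pos: [0.4952, 0.1744, 0.0987]
eef_rot: [0.672, 0.74, 0.0, 0.0]
ft_force: [-3.4, -0.6, 9.7]
width: 0.457
finger_force: 55.6
```

Emit:
move_arm --motion '[[[0, 0, 0], [0, 0, 0]], [[0, 0, 0], [0, 0, 0]], [[0, 0, 0], [0, 0, 0]], [[0, 0, 0], [0, 0, 0]], [[0, 0, -0.3], [0, 0, 0]], [[0, 0, -0.6], [0, 0, 0]], [[0, 0, -0.6], [0, 0, 0]], [[0, 0, -0.5], [0, 0, 0]], [[0, 0, 0], [0, 0, 0]]]' --gripper 1

```text
t: 10.12
eef_pos: [0.4956, 0.1745, 0.1798]
eef_rot: [0.672, 0.74, 0.001, 0.001]
ft_force: [-0.3, -0.4, 0.5]
width: 0.999
finger_force: 0.0
```

Run:
```python
from h import *
im=eyes.get_image('top'); c=im['color']
a=cv2.resize(c[230:285,205:275],(760,600),interpolation=cv2.INTER_CUBIC)
s=manip.state();print(s['t'],s['eef_pos'],s['ft_force'])
cv2.imwrite('pics/c3.png',a[:,:,::-1])
```

```text
10.175 [0.49531659 0.17443924 0.17885173] [-0.00825694  0.4881151   0.23997823]
```

View pics/c3.png

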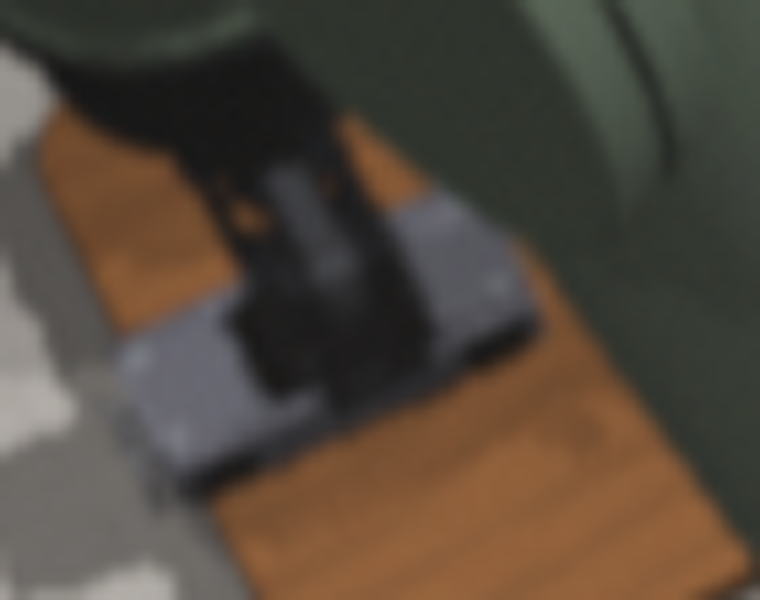

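The tape lies on the board with its front roof edge at about (118,355)–(178,470) of the crop and its back edge from (440,190) to (540,305). The hook is a faint grey plate just outside the board's edge near (100,390).

Run:
```python
from h import *
im=eyes.get_image('top'); s=manip.state()
u=np.array([-.1018,.9948]);x=np.array([.9948,.1018]);C=np.array([.5038,.0885])
Q=[]
for a,b in [(118,355),(178,470),(540,305),(440,190)]:
    w=onz(im,205+a/10.857-.45,230+b/10.909-.45,.051)[:2]-C; Q.append([w@x,w@u]); print(np.round(Q[-1],4))
Q=np.array(Q);d=Q[0]+Q[1]-Q[2]-Q[3];print('ctr',Q.mean(0),'ang',np.arctan2(-d[0],d[1]))
print('tcp',(s['eef_pos'][:2]-C)@x,(s['eef_pos'][:2]-C)@u)
```

```text
[0.0169 0.1325]
[-0.0174  0.1324]
[-0.0218  0.0364]
[0.0176 0.0443]
ctr [-0.0011756   0.08641493] ang -0.0200485688477061
tcp 9.964299754521705e-05 0.08631770542466753
```

Emit:
move_arm --motion '[[[0, 0, 0], [0, 0, 0]], [[0, 0, 0], [0, 0, 0]], [[0, 0, 0], [0, 0, 0]], [[0, 0, 0], [0, 0, 0]], [[0, 0, 0], [0, 0, 0]], [[0, 0, 0], [0, 0, 0]], [[0, 0, 0.3], [0, 0, 0]], [[0, 0, 0.4], [0, 0, 0]], [[0, 0, 0.25], [0, 0, 0]], [[0, 0, 0], [0, 0, 0]], [[0, 0, 0], [0, 0, 0]]]' --gripper -1 --squeeze 20

```text
t: 11.6
eef_pos: [0.4953, 0.1745, 0.1404]
eef_rot: [0.672, 0.74, 0.0, 0.0]
ft_force: [-0.2, 0.6, -0.2]
width: 0.001
finger_force: 0.0
```

Emit:
move_arm --motion '[[[0, 0, 0.105], [0, 0, 0]], [[0, 0, 0], [0, 0, 0]], [[-0.05, 0, 0], [0, 0, 0]], [[-0.05, 0, 0], [0, 0, 0]], [[-0.05, 0, 0], [0, 0, 0]], [[-0.05, 0, 0], [0, 0, 0]], [[-0.05, 0, 0], [0, 0, 0]], [[-0.05, 0, 0], [0, 0, 0]]]'

```text
t: 12.6
eef_pos: [0.4963, 0.1624, 0.136]
eef_rot: [0.672, 0.74, 0.0, -0.0]
ft_force: [-0.7, 1.2, 1.5]
width: -0.002
finger_force: 0.8
```

Emit:
move_arm --motion '[[[-0.1, 0, 0], [0, 0, 0]], [[-0.1, 0, 0], [0, 0, 0]], [[-0.1, 0, 0], [0, 0, 0]], [[0, 0, 0], [0, 0, 0]]]'

```text
t: 13.1
eef_pos: [0.4975, 0.15, 0.1359]
eef_rot: [0.673, 0.74, -0.0, 0.0]
ft_force: [0.8, 0.9, -0.4]
width: 0.001
finger_force: 0.4
```

Run:
```python
from h import *
im=eyes.get_image('top'); c=im['color']
a=cv2.resize(c[230:285,205:275],(760,600),interpolation=cv2.INTER_CUBIC)
s=manip.state();print(s['t'],s['eef_pos'],s['ft_force'])
u=np.array([-.1018,.9948]);x=np.array([.9948,.1018]);C=np.array([.5038,.0885])
print('tcp',(s['eef_pos'][:2]-C)@x,(s['eef_pos'][:2]-C)@u)
cv2.imwrite('pics/c4.png',a[:,:,::-1])
```

```text
13.15 [0.49748363 0.15014955 0.13590701] [0.09378312 0.12064704 0.04230726]
tcp -7.603973252356434e-06 0.06197198250892297
```

View pics/c4.png

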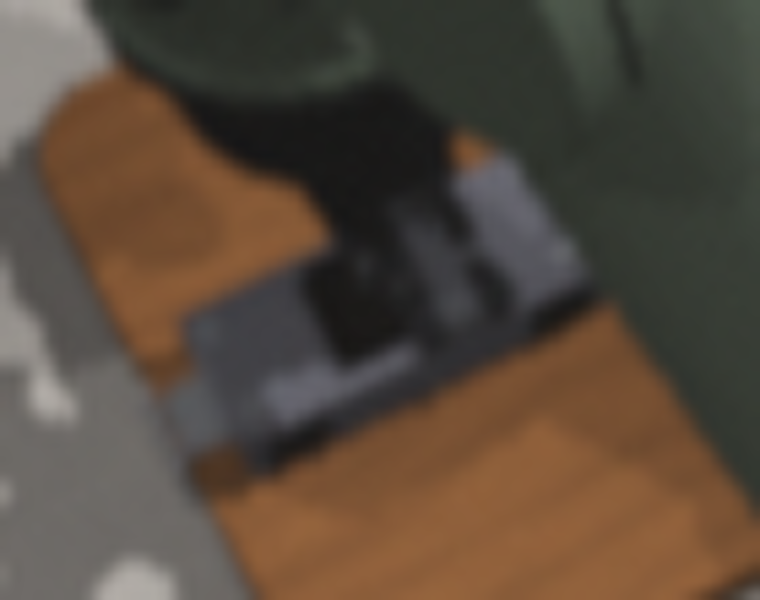

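The blade is out and the hook stays at the board's edge, near crop (190,410). The case has followed the fingers, its front edge now at about (185,330)–(245,450). I'll keep drawing it back.

Emit:
move_arm --motion '[[[-0.15, 0, 0], [0, 0, 0]], [[-0.25, 0, 0], [0, 0, 0]], [[-0.25, 0, 0], [0, 0, 0]], [[-0.25, 0, 0], [0, 0, 0]], [[-0.25, 0, 0], [0, 0, 0]], [[-0.25, 0, 0], [0, 0, 0]], [[-0.25, 0, 0], [0, 0, 0]], [[-0.25, 0, 0], [0, 0, 0]], [[-0.25, 0, 0], [0, 0, 0]], [[-0.25, 0, 0], [0, 0, 0]], [[-0.25, 0, 0], [0, 0, 0]], [[-0.1, 0, 0], [0, 0, 0]]]'

```text
t: 14.65
eef_pos: [0.508, 0.0403, 0.1359]
eef_rot: [0.673, 0.74, -0.0, -0.0]
ft_force: [0.0, 4.3, -0.4]
width: -0.003
finger_force: 2.1
```

Emit:
move_arm --motion '[[[-0.15, 0, 0], [0, 0, 0]], [[-0.15, 0, 0], [0, 0, 0]], [[-0.1, 0, 0], [0, 0, 0]], [[0, 0, 0], [0, 0, 0]]]'

```text
t: 15.15
eef_pos: [0.5095, 0.0247, 0.1359]
eef_rot: [0.673, 0.74, -0.0, 0.0]
ft_force: [-0.9, 0.9, -0.5]
width: 0.002
finger_force: 0.8
```

Run:
```python
from h import *
im=eyes.get_image('top'); c=im['color']
s=manip.state();print(s['t'],s['eef_pos'],s['ft_force'])
u=np.array([-.1018,.9948]);x=np.array([.9948,.1018]);C=np.array([.5038,.0885])
print('tcp',(s['eef_pos'][:2]-C)@x,(s['eef_pos'][:2]-C)@u)
# left: top camera, right: scene camera about the right edge of the board
b=eyes.get_image('scene'); q=proj(b,[*(C-u*.1),.04]).astype(int); print(q)
A=cv2.resize(c[195:295,205:335],(520,400),interpolation=cv2.INTER_CUBIC)
B=cv2.resize(b['color'][q[1]-40:q[1]+40,q[0]-27:q[0]+28],(275,400),interpolation=cv2.INTER_CUBIC)
cv2.imwrite('pics/c5.png',np.hstack([A,B])[:,:,::-1])
np.save('s.npy',q);
```

```text
15.2 [0.50950248 0.02488324 0.135889  ] [ 0.09382697  2.09543045 -0.57516869]
tcp -0.0008033615004060315 -0.06386646288166511
[320 239]
```

View pics/c5.png

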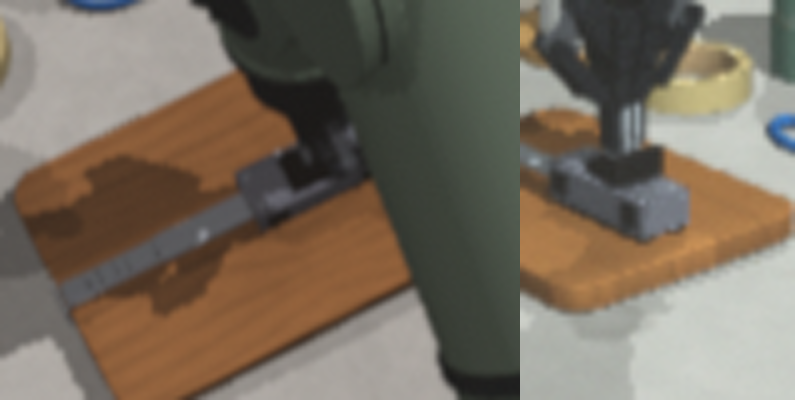

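The blade lies drawn across the board with its hook on the left edge, at crop (68,293). The case's front roof edge is at about (238,172)–(268,228). The scene half shows the case flat, its back face short of the right edge, with bottom corners at (640,243) and (688,225).

Run:
```python
from h import *
im=eyes.get_image('top'); b=eyes.get_image('scene')
u=np.array([-.1018,.9948]);x=np.array([.9948,.1018]);C=np.array([.5038,.0885])
def B(w): w=w[:2]-C; return np.round([w@x,w@u],4)
print('c4 front (tcp .0620)',[B(onz(im,205+p/10.857-.45,230+q/10.909-.45,.051)) for p,q in [(185,325),(247,455)]])
print('c5 front (tcp -.0639)',[B(onz(im,205+p/4-.37,195+q/4-.37,.051)) for p,q in [(238,172),(266,226)]])
print('hook/blade end',[B(onz(im,205+p/4-.37,195+q/4-.37,.034)) for p,q in [(62,285),(72,308)]])
print('back bottom scene',[B(onz(b,293+p/5-.4,199+q/5-.4,.021)) for p,q in [(120,243),(168,225)]])
print('back top scene',[B(onz(b,293+p/5-.4,199+q/5-.4,.051)) for p,q in [(116,207),(168,187)]])
print('board right edge top scene',[B(onz(b,293+p/5-.4,199+q/5-.4,.021)) for p,q in [(55,285),(160,252),(250,217)]])
# edges along the blade axis in the top image: sample brightness on the roof line
g=cv2.cvtColor(im['color'],cv2.COLOR_RGB2GRAY).astype(np.float32)
hs=cv2.cvtColor(im['color'],cv2.COLOR_RGB2HSV)
ys=np.arange(.005,-.03,-.0015)
for off in (.015,.017,-.012):
    px=np.array([proj(im,[*(C+x*off+u*y),.051]) for y in ys]).astype(np.float32)
    S=cv2.remap(hs[...,1].astype(np.float32),px[:,0],px[:,1],cv2.INTER_LINEAR).ravel()
    print(off,[(round(float(y),4),int(v)) for y,v in zip(ys,S)])
```

```text
c4 front (tcp .0620) [array([0.016 , 0.1148]), array([-0.022 ,  0.1161])]
c5 front (tcp -.0639) [array([ 0.0171, -0.0128]), array([-0.0273, -0.0112])]
hook/blade end [array([0.0083, 0.1257]), array([-0.0099,  0.1269])]
back bottom scene [array([-0.0221, -0.1042]), array([ 0.0196, -0.1029])]
back top scene [array([-0.0316, -0.1121]), array([ 0.0142, -0.1092])]
board right edge top scene [array([-0.0932, -0.1264]), array([-0.0124, -0.1318]), array([ 0.068 , -0.1285])]
0.015 [(0.005, 148), (0.0035, 148), (0.002, 148), (0.0005, 147), (-0.001, 148), (-0.0025, 148), (-0.004, 147), (-0.0055, 142), (-0.007, 123), (-0.0085, 100), (-0.01, 62), (-0.0115, 30), (-0.013, 23), (-0.0145, 12), (-0.016, 22), (-0.0175, 22), (-0.019, 22), (-0.0205, 19), (-0.022, 25), (-0.0235, 24), (-0.025, 22), (-0.0265, 16), (-0.028, 24), (-0.0295, 23)]
0.017 [(0.005, 149), (0.0035, 149), (0.002, 149), (0.0005, 148), (-0.001, 149), (-0.0025, 149), (-0.004, 148), (-0.0055, 144), (-0.007, 135), (-0.0085, 118), (-0.01, 94), (-0.0115, 67), (-0.013, 58), (-0.0145, 57), (-0.016, 55), (-0.0175, 51), (-0.019, 55), (-0.0205, 59), (-0.022, 58), (-0.0235, 55), (-0.025, 55), (-0.0265, 58), (-0.028, 56), (-0.0295, 52)]
-0.012 [(0.005, 8), (0.0035, 8), (0.002, 7), (0.0005, 7), (-0.001, 7), (-0.0025, 8), (-0.004, 8), (-0.0055, 8), (-0.007, 9), (-0.0085, 12), (-0.01, 13), (-0.0115, 11), (-0.013, 10), (-0.0145, 10), (-0.016, 10), (-0.0175, 13), (-0.019, 15), (-0.0205, 17), (-0.022, 18), (-0.0235, 17), (-0.025, 17), (-0.0265, 18), (-0.028, 18), (-0.0295, 18)]
```

Emit:
move_arm --motion '[[[-0.1, 0, 0], [0, 0, 0]], [[-0.15, 0, 0], [0, 0, 0]], [[-0.15, 0, 0], [0, 0, 0]], [[-0.12, 0, 0], [0, 0, 0]], [[0, 0, 0], [0, 0, 0]], [[0, 0, 0], [0, 0, 0]]]'

```text
t: 16.1
eef_pos: [0.5115, 0.0043, 0.1359]
eef_rot: [0.672, 0.74, -0.0, -0.0]
ft_force: [-0.2, 1.4, 0.2]
width: -0.008
finger_force: 0.9
```

Run:
```python
from h import *
im=eyes.get_image('top'); b=eyes.get_image('scene'); s=manip.state();print(s['t'],s['eef_pos'],s['ft_force'])
u=np.array([-.1018,.9948]);x=np.array([.9948,.1018]);C=np.array([.5038,.0885])
print('tcp',(s['eef_pos'][:2]-C)@x,(s['eef_pos'][:2]-C)@u)
hs=cv2.cvtColor(im['color'],cv2.COLOR_RGB2HSV)
ys=np.arange(-.018,-.045,-.0015)
px=np.array([proj(im,[*(C+x*.015+u*y),.051]) for y in ys]).astype(np.float32)
S=cv2.remap(hs[...,1].astype(np.float32),px[:,0],px[:,1],cv2.INTER_LINEAR).ravel()
print([(round(float(y),4),int(v)) for y,v in zip(ys,S)])
# scene: down the middle of the back face and over the board's edge
q=proj(b,[*(C-u*.125),.03]).astype(int);print(q)
B=cv2.resize(b['color'][q[1]-25:q[1]+25,q[0]-33:q[0]+33],(792,600),interpolation=cv2.INTER_CUBIC)
cv2.imwrite('pics/c6.png',B[:,:,::-1])
```

```text
16.2 [0.51149539 0.00445609 0.13592271] [-0.18635789  2.01878697  0.56813245]
tcp -0.0009002915044625786 -0.08439027484304103
[(-0.018, 147), (-0.0195, 148), (-0.021, 149), (-0.0225, 149), (-0.024, 148), (-0.0255, 144), (-0.027, 135), (-0.0285, 116), (-0.03, 95), (-0.0315, 58), (-0.033, 32), (-0.0345, 29), (-0.036, 20), (-0.0375, 18), (-0.039, 16), (-0.0405, 23), (-0.042, 23), (-0.0435, 22)]
[326 244]
```

View pics/c6.png

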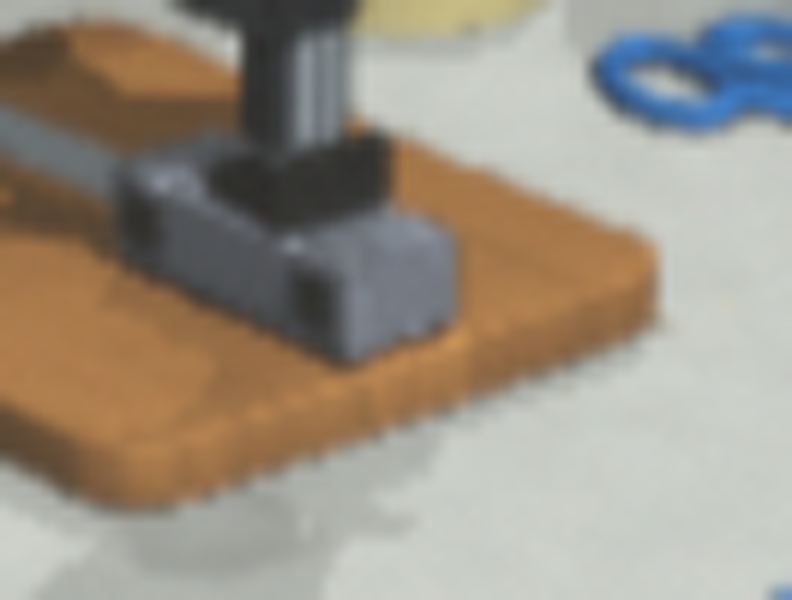

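The case is square on the board with its back face about flush: its bottom corners (350,362) and (459,325) lie within a few mm of the board's top edge line. The arm position and the front edge agree, giving a back at about -0.129. Next I press the lock.

Emit:
move_arm --motion '[[[0, 0, 0.05], [0, 0, 0]], [[0, 0, 0.05], [0, 0, 0]], [[0, 0, 0.04], [0, 0, 0]], [[0, 0, 0.03], [0, 0, 0]], [[0, 0, 0.03], [0, 0, 0]], [[0, 0, 0], [0, 0, 0]]]'

```text
t: 16.95
eef_pos: [0.5115, 0.0045, 0.1277]
eef_rot: [0.672, 0.74, -0.0, -0.0]
ft_force: [0.6, 2.5, -1.7]
width: 0.0
finger_force: 1.1
```

Emit:
move_arm --motion '[[[0, 0, 0.02], [0, 0, 0]], [[0, 0, 0.02], [0, 0, 0]], [[0, 0, 0], [0, 0, 0]], [[0, 0, 0], [0, 0, 0]]]'

```text
t: 17.45
eef_pos: [0.5116, 0.0045, 0.1272]
eef_rot: [0.672, 0.74, 0.0, 0.0]
ft_force: [-4.1, 3.4, 22.4]
width: 0.0
finger_force: 15.8
```

Emit:
move_arm --motion '[[[0, 0, -0.05], [0, 0, 0]], [[0.02, 0, -0.05], [0, 0, 0]], [[0.05, 0, -0.1], [0, 0, 0]], [[0, 0, -0.3], [0, 0, 0]], [[0, 0, -0.6], [0, 0, 0]], [[0, 0, -0.8], [0, 0, 0]], [[0, 0, -0.8], [0, 0, 0]], [[0, 0, -0.5], [0, 0, 0]], [[0, 0, 0], [0, 0, 0]]]'

```text
t: 18.58
eef_pos: [0.5115, 0.0071, 0.256]
eef_rot: [0.673, 0.74, 0.001, 0.001]
ft_force: [-0.1, 0.1, 0.4]
width: -0.002
finger_force: 0.0
```

Run:
```python
from h import *
im=eyes.get_image('top'); b=eyes.get_image('scene'); s=manip.state();print(s['t'],s['eef_pos'],s['ft_force'])
u=np.array([-.1018,.9948]);x=np.array([.9948,.1018]);C=np.array([.5038,.0885])
hs=cv2.cvtColor(im['color'],cv2.COLOR_RGB2HSV)
ys=np.arange(-.018,-.045,-.0015)
px=np.array([proj(im,[*(C+x*.015+u*y),.051]) for y in ys]).astype(np.float32)
S=cv2.remap(hs[...,1].astype(np.float32),px[:,0],px[:,1],cv2.INTER_LINEAR).ravel()
print([(round(float(y),4),int(v)) for y,v in zip(ys,S)])
q=np.array([326,244])
A=cv2.resize(im['color'][195:305,200:320],(436,400),interpolation=cv2.INTER_CUBIC)
B=cv2.resize(b['color'][q[1]-36:q[1]+36,q[0]-32:q[0]+33],(361,400),interpolation=cv2.INTER_CUBIC)
cv2.imwrite('pics/c7.png',np.hstack([A,B])[:,:,::-1])
```

```text
18.675 [0.51107639 0.00708351 0.25426396] [ 0.09912035 -0.07255076 -0.26442255]
[(-0.018, 147), (-0.0195, 146), (-0.021, 146), (-0.0225, 148), (-0.024, 146), (-0.0255, 141), (-0.027, 126), (-0.0285, 94), (-0.03, 66), (-0.0315, 36), (-0.033, 15), (-0.0345, 19), (-0.036, 16), (-0.0375, 15), (-0.039, 16), (-0.0405, 20), (-0.042, 19), (-0.0435, 17)]
```

View pics/c7.png

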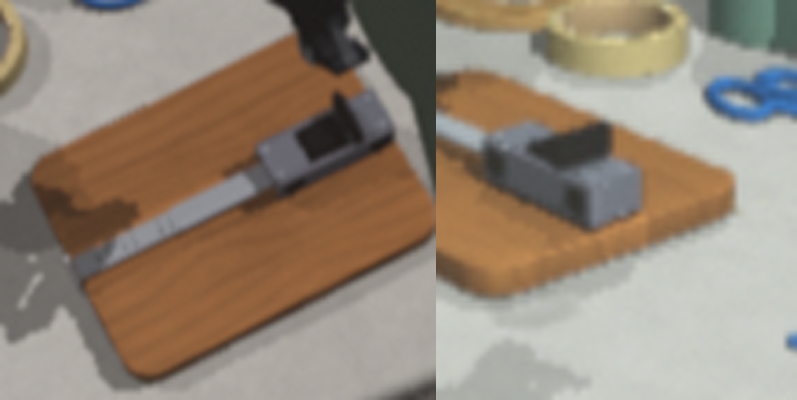

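The tape kept its place after release: the blade is out and clamped, the hook is at the left edge near crop (85,265), and the case back is at the right edge. I'll do one numeric check of the back and the hook, with no more pictures.

Run:
```python
from h import *
im=eyes.get_image('top')
u=np.array([-.1018,.9948]);x=np.array([.9948,.1018]);C=np.array([.5038,.0885])
hs=cv2.cvtColor(im['color'],cv2.COLOR_RGB2HSV)[...,1].astype(np.float32)
def line(off,ys,z):
    px=np.array([proj(im,[*(C+x*off+u*y),z]) for y in ys]).astype(np.float32)
    return [(round(float(y)*1000,1),int(v)) for y,v in zip(ys,cv2.remap(hs,px[:,0],px[:,1],cv2.INTER_LINEAR).ravel())]
for o in (-.01,0,.01): print('roof back',o,line(o,np.arange(-.118,-.142,-.002),.051))
for o in (-.04,.04): print('board right',o,line(o,np.arange(-.118,-.142,-.002),.021))
for o in (-.05,.04): print('board left',o,line(o,np.arange(.12,.142,.002),.021))
```

```text
roof back -0.01 [(-118.0, 17), (-120.0, 17), (-122.0, 17), (-124.0, 18), (-126.0, 15), (-128.0, 9), (-130.0, 8), (-132.0, 13), (-134.0, 15), (-136.0, 15), (-138.0, 16), (-140.0, 16)]
roof back 0 [(-118.0, 19), (-120.0, 18), (-122.0, 18), (-124.0, 19), (-126.0, 16), (-128.0, 9), (-130.0, 9), (-132.0, 13), (-134.0, 17), (-136.0, 18), (-138.0, 17), (-140.0, 16)]
roof back 0.01 [(-118.0, 19), (-120.0, 17), (-122.0, 16), (-124.0, 16), (-126.0, 15), (-128.0, 9), (-130.0, 10), (-132.0, 13), (-134.0, 14), (-136.0, 15), (-138.0, 15), (-140.0, 16)]
board right -0.04 [(-118.0, 148), (-120.0, 149), (-122.0, 150), (-124.0, 148), (-126.0, 138), (-128.0, 109), (-130.0, 67), (-132.0, 31), (-134.0, 19), (-136.0, 15), (-138.0, 15), (-140.0, 17)]
board right 0.04 [(-118.0, 150), (-120.0, 151), (-122.0, 151), (-124.0, 151), (-126.0, 144), (-128.0, 127), (-130.0, 88), (-132.0, 50), (-134.0, 25), (-136.0, 18), (-138.0, 15), (-140.0, 14)]
board left -0.05 [(120.0, 148), (122.0, 148), (124.0, 146), (126.0, 142), (128.0, 115), (130.0, 71), (132.0, 29), (134.0, 19), (136.0, 17), (138.0, 17), (140.0, 17)]
board left 0.04 [(120.0, 138), (122.0, 140), (124.0, 141), (126.0, 137), (128.0, 112), (130.0, 69), (132.0, 33), (134.0, 20), (136.0, 17), (138.0, 18), (140.0, 19)]
```

```bash
python3 -c "
from plant import workorder; print(workorder.close_job())"
```

```text
the job is handed in; nothing more can be done
None
```

I handed the job in with the hook over the board's left edge, the case back flush with the right edge to within a few mm, the lock pressed and holding, and the garlic and jar not touched by any move; no verdict came back, and I viewed 11 pictures, one over the limit of 10.

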